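Load the battery charging carousel

ROBOT

A 7-joint arm with a two-finger parallel gripper is mounted at the origin on the work surface. World frame = base frame: x ahead of the robot, y to its left, z up, the work surface at z = 0. Lengths are in m, angles in rad, forces in N, time in s.
With the tool pointing down it reaches from about 0.425 to 0.825 m from the base axis. Payload 3.6 kg.
Tool frame: the origin (TCP) lies where the fingers leave the gripper's body, on its centre line; the fingertips stand 73 mm ahead of it and the grasp point (between the pads) lies 54 mm ahead of it; z points along the fingers, y is the line along which they close (so a half turn about z gives the same grasp; the last joint's range is limited). The gripper opens to 85 mm and grips with 20 to 120 N. Pads are 22 mm wide; open, the fingers measure 114 mm over their backs; the gripper's body (76 mm by 85 mm) begins 54 mm behind the grasp point. The pads swing forward as they close: fully open they stand 13 mm farther back than shut.
Start: joints at [1.298, 0.615, -0.013, 1.423, 0.008, 1.103, -0.04], TCP at [0.159, -0.63, 0.304] pointing down, gripper open.
Joint ranges: [-3.12, 3.12], [-0.3, 2.06], [-1.34, 1.32], [0.26, 2.42], [-1.36, 4.5], [0.01, 1.98], [-2.84, 2.84]. Speed limits (rad/s): [2.79, 2.79, 3.14, 3.14, 3.14, 3.14, 3.14].

INTERFACE

Orientations are given as a unit quaternion [x, y, z, w].
In Python, from station import arm, snapshot, camera_info, ticket gives the robot as it stands. Calls block until the motion is done:
- arm.movep(position, orientation): joint-space move of the TCP to a pose.
- arm.line_to(position, velocity=0.15, ori=None): straight line of the TCP; ori=None keeps the orientation; velocity is the mean speed in m/s.
- arm.move_j(angles): joint-space move.
- arm.move_gripper(opening, effort=None): opening from 0.0 (shut) to 1.0 (fully open); effort is the grip in N (None keeps the last); returns when the fingers have stopped.
- arm.pause(seconds).
- arm.ik(position, orientation): joint angles nearest the present ones, or None.
- snapshot(name): name is "scene" or "top" or "wrist"; returns the picture (420x560x3 uint8, blue, green, red); there is no depth.
- camera_info(name): a dict with "fx", "fy", "cx", "cy" (pixels), "R" (3x3) and "t" (3): a world point X has camera coordinates R X + t; the wrist camera has in their place "T_tool_cam" (4x4, takes a point from camera to tool coordinates, whose origin is the TCP and whose axes are the flange's). Camera axes: x right, y down, z forward; pixel columns grow to the right and rows downward; lengths in m; the calibration is good to about 2 mm. A picture is of the moment at which its call begins: read the wrist's pose just before it. camera_info takes no time and is no camera call.
A pose or a line that the arm cannot do raises arm.MotionError and nothing moves.
- ticket.finish_job(): hands the job in; it is judged then, once.
Readings, each from a call of its own:
- arm.read_time(): time.
- arm.read_joint_positions(): joint angles.
- arm.read_dq(): joint speeds.
- arm.read_effort(): joint torques, N m.
- arm.read_tool_pos(): TCP position.
- arm.read_eef_rot(): TCP orientation.
- arm.read_ft_force(): force on the tool from outside, world axes, zero at the start.
- arm.read_wrist_torque(): the same for the moment, N m.
- arm.read_opening(): opening from 0.0 (shut) to 1.0 (fully open).
- arm.read_finger_force(): force on a finger pad.
Only numpy, scipy, OpenCV 4.12 (cv2) and the standard library are available. Lean on these libraries where they do the work, as an engineer would, in place of code of your own. Each camera call takes 0.05 s, during which the arm holds its last target. There are 200 camera calls.

TASK

Put all the blue robot-car battery packs on the bench on charge: slide each one, black nose first, through the loading window fully home against the stop in a bay of its own in the carousel (any bay), using the red post to index an empty bay round to the window. When all the packs are in, turn the carousel to its charging position, with the blank red sector clicked in at the window, and let go; leave the other things on the bench where they are.

Things in the scene. Friction and masses are not known exactly. Their poses are not given: they have to be found in the camera images.
- pack1: blue battery pack lying flat: slab 90 (x) x 44 (y) x 16 mm, about 160 g, black nose (last 6 mm, tapered 2 mm all round) at its +x end, which enters the bay first. Upright orange grip fin near the rear: 24 mm long along x, 14 mm thick along y, top 46 mm above the underside, centred at x = -30 mm, y = 0. Origin: centre of the underside, z up. May be absent (None)
- pack2: blue battery pack lying flat: slab 90 (x) x 44 (y) x 16 mm, about 160 g, black nose (last 6 mm, tapered 2 mm all round) at its +x end, which enters the bay first. Upright orange grip fin near the rear: 24 mm long along x, 14 mm thick along y, top 46 mm above the underside, centred at x = -30 mm, y = 0. Origin: centre of the underside, z up. May be absent (None)
- pack3: blue battery pack lying flat: slab 90 (x) x 44 (y) x 16 mm, about 160 g, black nose (last 6 mm, tapered 2 mm all round) at its +x end, which enters the bay first. Upright orange grip fin near the rear: 24 mm long along x, 14 mm thick along y, top 46 mm above the underside, centred at x = -30 mm, y = 0. Origin: centre of the underside, z up. May be absent (None)
- pack4: blue battery pack lying flat: slab 90 (x) x 44 (y) x 16 mm, about 160 g, black nose (last 6 mm, tapered 2 mm all round) at its +x end, which enters the bay first. Upright orange grip fin near the rear: 24 mm long along x, 14 mm thick along y, top 46 mm above the underside, centred at x = -30 mm, y = 0. Origin: centre of the underside, z up. May be absent (None)
- dock: fixed carousel base, 316 mm across; origin on the bench at the turntable axis. White guard rim, radius 142 to 151 mm, top 54 mm above the bench, has one gap (the loading window, 80 mm wide) on the dock's -x side: packs slide in there only, along the dock's +x. A 30 mm high box at the +x side reaches 175 mm from the axis
- sill (a point): centre of the top of the black loading sill before the window, 172 mm from the axis on the dock's -x side, 39 mm above the bench (1 mm below the bay floors); 78 mm wide, from the turntable out to 205 mm from the axis
- turntable (a joint): angle of the turntable (276 mm across, top 40 mm above the bench), rad, grows counter-clockwise from above, range -0.12 to 5.15. Spring detents at 0 (charging: blank sector with red plate and post at the window), 1.257 (bay 1 at the window), 2.513 (bay 2), 3.770 (bay 3), 5.027 (bay 4); let go within 0.4 rad of one, it settles there. Takes up to 0.4 N m to turn
- post (a point): top of the upright round red post that turns the turntable: 16 mm diameter, top 122 mm above the bench, 60 mm from the axis, free to grip over its upper 55 mm; black collar, 36 mm across, round its foot. Lies from the axis in the direction of the dock's -x turned by the joint angle (in the blank sector)
- bay1 (a point): home point of bay 1: where a fully home pack's origin lies, on the bay floor, 40 mm above the bench, 88 mm from the axis (axes: the turntable's). Bay: radial slot 47 mm wide, 20 mm high, green roof (top 26 mm above its floor) from 43 to 103 mm from the axis, hidden stop at 43 mm, flared cheeks to 117 mm. Pack's x points to the axis; its fin stays outside the roof. At the window at joint 1.257
- bay2 (a point): home point of bay 2: where a fully home pack's origin lies, on the bay floor, 40 mm above the bench, 88 mm from the axis (axes: the turntable's). Bay: radial slot 47 mm wide, 20 mm high, green roof (top 26 mm above its floor) from 43 to 103 mm from the axis, hidden stop at 43 mm, flared cheeks to 117 mm. Pack's x points to the axis; its fin stays outside the roof. At the window at joint 2.513
- bay3 (a point): home point of bay 3: where a fully home pack's origin lies, on the bay floor, 40 mm above the bench, 88 mm from the axis (axes: the turntable's). Bay: radial slot 47 mm wide, 20 mm high, green roof (top 26 mm above its floor) from 43 to 103 mm from the axis, hidden stop at 43 mm, flared cheeks to 117 mm. Pack's x points to the axis; its fin stays outside the roof. At the window at joint 3.770
- bay4 (a point): home point of bay 4: where a fully home pack's origin lies, on the bay floor, 40 mm above the bench, 88 mm from the axis (axes: the turntable's). Bay: radial slot 47 mm wide, 20 mm high, green roof (top 26 mm above its floor) from 43 to 103 mm from the axis, hidden stop at 43 mm, flared cheeks to 117 mm. Pack's x points to the axis; its fin stays outside the roof. At the window at joint 5.027
- screwdriver: bystander: screwdriver lying on the bench; origin at its underside
- wheel: bystander: black rubber toy-car wheel lying flat, 66 mm across, 26 mm high; origin at its underside
- tape: bystander: roll of yellow tape lying flat, 90 mm across, 18 mm high; origin at its underside
- multimeter: bystander: yellow hand multimeter lying flat, 140 x 74 x 36 mm; origin at its underside
- bin: bystander: small open blue parts bin, 120 x 90 x 45 mm; origin at its underside
- motor: bystander: small gear motor, about 75 x 37 x 36 mm; origin at its underside

How it is judged:
At the end, for the whole second after the job is handed in: every pack present lies in a bay with its origin within 6 mm of that bay's home point, at rest, and the turntable is in its charging detent (joint within 0.08 rad of 0) ((distance between pack1 and bay1 below 0.006 m or distance between pack1 and bay2 below 0.006 m or distance between pack1 and bay3 below 0.006 m or distance between pack1 and bay4 below 0.006 m) and (distance between pack2 and bay1 below 0.006 m or distance between pack2 and bay2 below 0.006 m or distance between pack2 and bay3 below 0.006 m or distance between pack2 and bay4 below 0.006 m) and (distance between pack3 and bay1 below 0.006 m or distance between pack3 and bay2 below 0.006 m or distance between pack3 and bay3 below 0.006 m or distance between pack3 and bay4 below 0.006 m) and (distance between pack4 and bay1 below 0.006 m or distance between pack4 and bay2 below 0.006 m or distance between pack4 and bay3 below 0.006 m or distance between pack4 and bay4 below 0.006 m) and value of joint turntable between -0.08 and 0.08 rad and linear speed of each of pack1, pack2, pack3, pack4 below 0.02 m/s); the robot touches nothing.
It fails at once if one of the other things on the bench is moved more than 5 cm (distance of any of screwdriver, wheel, tape, multimeter, bin, motor from where it was at the start of the episode above 0.05 m).
Of pack1, pack2, pack3, pack4 only 3 to 4 are there at a start; the rules pass over those that are not, and their reading is None.
At some moment in a run one of pack1, pack2, pack3, pack4 may be knocked a few centimetres aside while the robot is not near it.
Once in a run the grip may slacken for a moment while it holds something.
It also fails if it takes over 210 s, if anything falls off the work surface, if the arm or the gripper's body presses on something with over 40 N, if the wrist force passes 120 N, or if a joint passes its speed limit or range.

## Working session

There is one attempt and no reset: what is moved stays moved. The work goes in short steps, each a Python script; the robot and the scene stay as the last script left them, time stands still between calls to the robot, and variables do not carry over. Pictures are saved under pics/ and viewed, at most 14 in all, crops included, and the job is handed in when it is done.

```bash
ls; mkdir -p pics
python3 - <<'E'
from station import arm, snapshot, camera_info
import cv2,numpy as np
for n in("scene","top"):
    cv2.imwrite(f"pics/{n}0.png",snapshot(n)); c=camera_info(n); print(n,c)
print(camera_info("wrist"),arm.read_time(),arm.read_eef_rot(),arm.read_tool_pos())
E
```

```text
pics
scene {'fx': 386.37723934797316, 'fy': 386.37723934797316, 'cx': 276.1437888181451, 'cy': 208.71168767192142, 'R': array([[ 0.58878382,  0.80813366,  0.01592501],
       [ 0.51060686, -0.3565965 , -0.78238071],
       [-0.62658938,  0.46878452, -0.62259684]]), 't': array([-0.29883144, -0.19108283,  1.61483364])}
top {'fx': 394.28279310319476, 'fy': 394.28279310319476, 'cx': 284.03925662832756, 'cy': 207.42554616632617, 'R': array([[-2.27446470e-02, -9.99736318e-01, -3.15849639e-03],
       [-9.89976307e-01,  2.29628666e-02, -1.39354289e-01],
       [ 1.39390072e-01, -4.27275113e-05, -9.90237550e-01]]), 't': array([-0.0144525 ,  0.53329582,  1.18148802])}
{'fx': 346.7566532789449, 'fy': 346.7566532789449, 'cx': 278.65285577170465, 'cy': 209.0565594737793, 'T_tool_cam': array([[ 3.37358063e-04, -9.56179683e-01, -2.92780292e-01,
         7.50814291e-02],
       [ 9.99999864e-01,  4.39131178e-04, -2.81884731e-04,
         4.84457153e-04],
       [ 3.98101407e-04, -2.92780157e-01,  9.56179701e-01,
        -6.96789812e-02],
       [ 0.00000000e+00,  0.00000000e+00,  0.00000000e+00,
         1.00000000e+00]])} 0.1 [ 9.92390616e-01  1.23123762e-01 -1.59474188e-04 -1.17429751e-03] [ 0.15869764 -0.62978089  0.30284396]
```

View pics/top0.png

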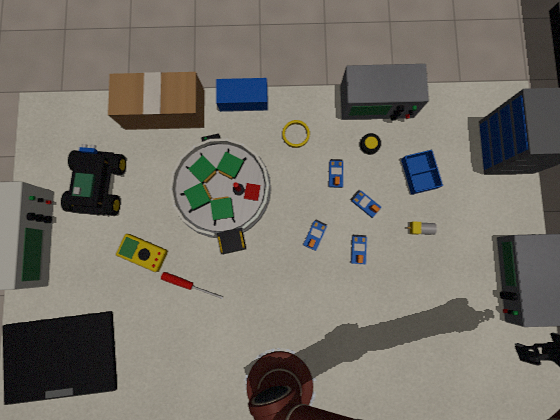

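View pics/scene0.png

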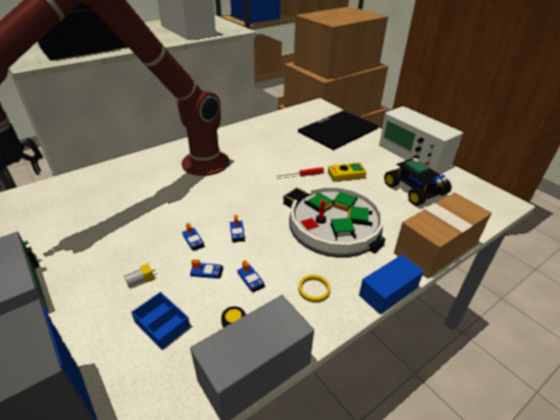

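```bash
cat > h.py <<'E'
from station import arm, snapshot, camera_info, ticket
import cv2, numpy as np, time
from scipy.spatial.transform import Rotation as Ro
def campose(n):
    """world-from-camera R,t ; wrist uses current tool pose"""
    c=camera_info(n)
    if n!="wrist": return c,c["R"].T,-c["R"].T@c["t"]
    T=c["T_tool_cam"]; R=Ro.from_quat(arm.read_eef_rot()).as_matrix()
    return c,R@T[:3,:3],R@T[:3,3]+np.array(arm.read_tool_pos())
def cast(pose,uv,z):
    c,R,t=pose; uv=np.atleast_2d(np.asarray(uv,float))
    d=np.c_[(uv[:,0]-c["cx"])/c["fx"],(uv[:,1]-c["cy"])/c["fy"],np.ones(len(uv))]@R.T
    return (t+d*((z-t[2])/d[:,2])[:,None])[:,:2]
def proj(pose,X):
    c,R,t=pose; p=(np.atleast_2d(X)-t)@R
    return np.c_[c["fx"]*p[:,0]/p[:,2]+c["cx"],c["fy"]*p[:,1]/p[:,2]+c["cy"]]
def grab(n,save=None):
    p=campose(n); im=snapshot(n)
    if save: cv2.imwrite(f"pics/{save}.png",im)
    return p,im
def down(a):
    """tool z down, tool x along world heading a"""
    return (Ro.from_euler("z",a)*Ro.from_euler("x",np.pi)).as_quat()
E
python3 - <<'E'
from h import *
p=campose("top")
for n,uv,z in[("packs",[(336,173),(366,203),(315,235),(359,249)],.016),("dock",[(222,188)],.054),("post",[(238,187)],.122),("sill",[(231,240)],.039),("backbox",[(210,137)],.03),("base",[(280,385)],0)]: print(n,cast(p,uv,z).round(3))
im=cv2.imread("pics/top0.png")[125:275,165:445]
cv2.imwrite("pics/t1.png",cv2.resize(im,None,fx=2.8,fy=2.8,interpolation=cv2.INTER_CUBIC))
E
```

```text
packs [[ 0.643 -0.195]
 [ 0.544 -0.285]
 [ 0.447 -0.121]
 [ 0.4   -0.256]]
dock [[0.595 0.162]]
post [[0.584 0.105]]
sill [[0.436 0.137]]
backbox [[0.766 0.204]]
base [[ 0.001 -0.002]]
```

View pics/t1.png

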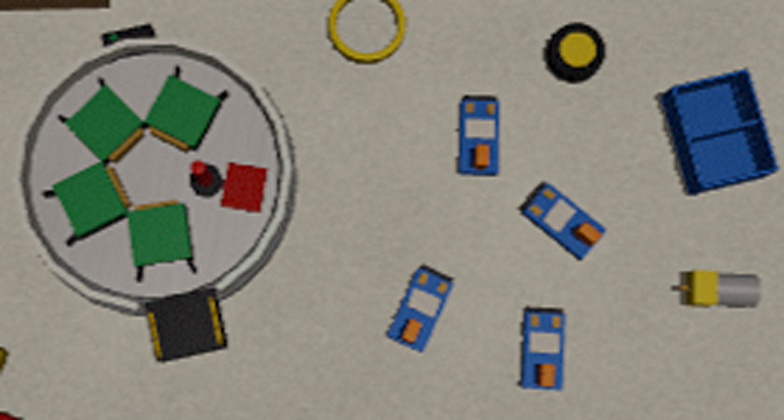

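```bash
python3 - <<'E'
from h import *
q=arm.read_joint_positions(); print(arm.ik(np.array([.55,-.2,.38]),down(0)))
for r in(.40,.41,.42,.43,.45):
  for z in(.133,.16): print(r,z,[arm.ik(np.array([r*np.cos(.3),r*np.sin(.3),z]),(Ro.from_quat(down(a))*Ro.from_euler("y",b)).as_quat()) is not None for a,b in((.2,0),(.2+np.pi,0),(.2,-.15),(.2,.15))])
E
cat > look.py <<'E'
from h import *
arm.movep(np.array([.50,-.2,.40]),down(0)); p,im=grab("wrist","wpacks")
print(p[2]); 
arm.movep(np.array([.53,.15,.40]),down(0)); p,im=grab("wrist","wdock"); print(p[2],arm.read_joint_positions(),arm.read_time())
np.savez("dockpose",R=p[1],t=p[2])
E
python3 look.py
```

```text
[ 0.39114964  0.45239261 -0.12576222  1.49791577  0.05897587  1.19498835
 -1.31453881]
0.4 0.133 [True, True, True, True]
0.4 0.16 [True, True, True, True]
0.41 0.133 [True, True, True, True]
0.41 0.16 [True, True, True, True]
0.42 0.133 [True, True, True, True]
0.42 0.16 [True, True, True, True]
0.43 0.133 [True, True, True, True]
0.43 0.16 [True, True, True, True]
0.45 0.133 [True, True, True, True]
0.45 0.16 [True, True, True, True]
[ 0.57480596 -0.2018138   0.46940903]
[0.60578485 0.14746191 0.46956316] [-0.12775169  0.38953992 -0.27416637  1.55432382  0.11145269  1.21328598
 -1.99605873] 3.5333
```

View pics/wdock.png

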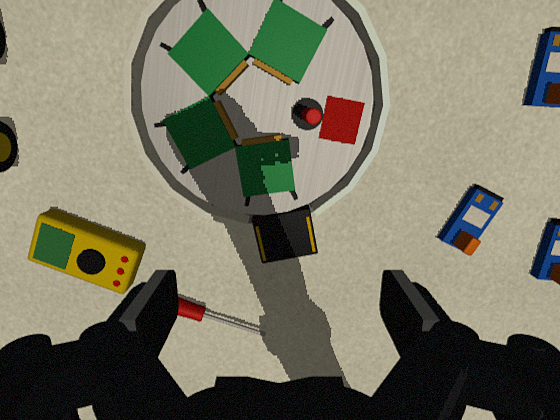

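View pics/wpacks.png

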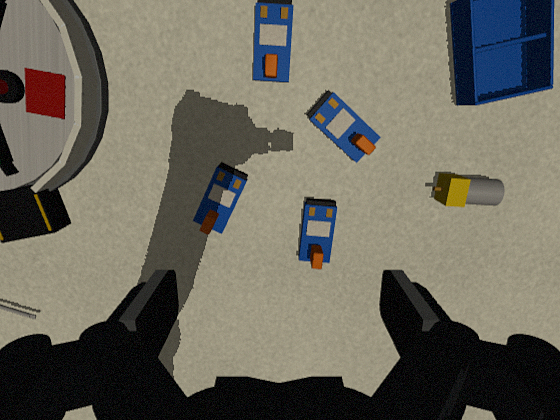

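```bash
cat >> h.py <<'E'
def blobs(mask,amin):
    cs,_=cv2.findContours(cv2.morphologyEx(mask,cv2.MORPH_OPEN,np.ones((3,3),np.uint8)),cv2.RETR_EXTERNAL,cv2.CHAIN_APPROX_NONE)
    return [c for c in cs if cv2.contourArea(c)>amin]
def hsvmask(im,lo,hi): return cv2.inRange(cv2.cvtColor(im,cv2.COLOR_BGR2HSV),lo,hi)
def greens(pose,im):
    m=cv2.morphologyEx(hsvmask(im,(45,90,25),(85,255,255)),cv2.MORPH_CLOSE,np.ones((5,5),np.uint8))
    out=[]
    for c in blobs(m,600):
        r=cv2.minAreaRect(c); w=cast(pose,cv2.boxPoints(r),.066); out.append((w.mean(0),np.linalg.norm(w[1]-w[0]),np.linalg.norm(w[2]-w[1]),w))
    return out
E
python3 - <<'E'
from h import *
from scipy.optimize import least_squares
arm.movep(np.array([.59,.16,.40]),down(0)); pose,im=grab("wrist","wdock2")
g=[x for x in greens(pose,im) if min(x[1:3])>.045 and np.linalg.norm(x[0]-[.595,.162])<.1]
for x in g: print(x[0].round(4),np.round(x[1:3],4))
P=np.array([x[0] for x in g])
# roof k centre at angle yaw+pi + j - k*72deg ; phase fit mod 72deg
f=lambda v:np.concatenate([(lambda d:[np.hypot(*d)-.073, .073*(np.angle(np.exp(5j*(np.arctan2(d[1],d[0])-v[2])))/5)])(p-v[:2]) for p in P])
s=least_squares(f,[.595,.162,.2+np.pi]); print(s.x,s.x[2]-np.pi,(s.fun*1e3).round(2))
# sill & yellow edges check
m=hsvmask(im,(0,0,0),(179,255,45)); 
print(proj(pose,[[*s.x[:2],.04]]))
E
```

```text
[0.6094 0.1936] [0.2106 0.152 ]
[0.56012232 0.1397279  3.34322819] 0.2016355371409002 [-0.  0.]
[[292.84683035 189.68945597]]
```

View pics/wdock2.png

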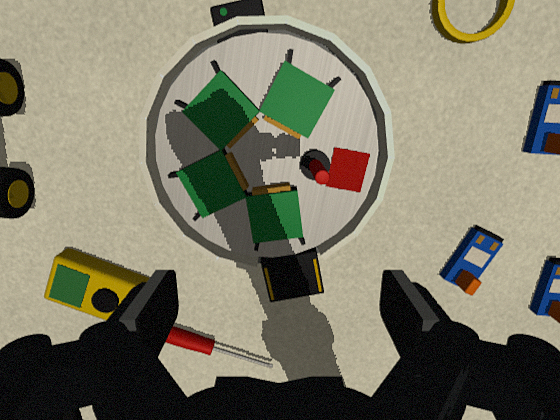

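```bash
cat > dock.py <<'E'
from h import *
from scipy.optimize import least_squares
im=cv2.imread("pics/wdock2.png"); pose=campose("wrist")
m=hsvmask(im,(45,90,25),(85,255,255)); m=cv2.morphologyEx(m,cv2.MORPH_OPEN,np.ones((13,13),np.uint8))
P=[]
for c in blobs(m,600):
    (x,y),wh,a=r=cv2.minAreaRect(c); w=cast(pose,cv2.boxPoints(r),.066); print((x,y),cv2.contourArea(c),w.mean(0).round(4),np.linalg.norm(w[1]-w[0]).round(4),np.linalg.norm(w[2]-w[1]).round(4))
    if np.linalg.norm(w.mean(0)-[.595,.162])<.1: P.append(w.mean(0))
f=lambda v:np.concatenate([(lambda d:[np.hypot(*d)-.073, .073*(np.angle(np.exp(5j*(np.arctan2(d[1],d[0])-v[2])))/5)])(p-v[:2]) for p in P])
s=least_squares(f,[.595,.162,.2+np.pi]); print(s.x,s.x[2]-np.pi,(s.fun*1e3).round(2))
# red plate, post top, yellow sill edges
for n,lo,hi,z in(("red",(0,150,60),(6,255,255),.042),("yel",(18,120,50),(35,255,255),.039)):
    for c in blobs(hsvmask(im,lo,hi),30):
        M=cv2.moments(c); u=(M["m10"]/M["m00"],M["m01"]/M["m00"]); print(n,np.round(u),M["m00"],cast(pose,u,z).round(4),cast(pose,u,.12).round(4))
# rim outer circle: bright/white low-sat edge
print(proj(pose,[[s.x[0]+.151*np.cos(t),s.x[1]+.151*np.sin(t),.054] for t in np.arange(4)*np.pi/2]).round())
E
python3 dock.py
```

```text
(68.8301773071289, 285.5943603515625) 987.5 [0.4372 0.4322] 0.0519 0.0409
(274.25, 216.25) 2270.0 [0.5316 0.1637] 0.0618 0.0606
(211.00003051757812, 184.0) 2407.0 [0.5721 0.2387] 0.06 0.063
(220.75003051757812, 109.75001525878906) 2903.0 [0.657  0.2228] 0.0626 0.0588
(295.907470703125, 99.44895935058594) 2951.0 [0.6678 0.1389] 0.0592 0.0622
[0.60380324 0.17304774 3.27332792] 0.13173527099607973 [-0.19 -0.19 -0.1   0.35 -0.19 -0.6  -0.43  0.44]
red [188. 342.] 435.0 [[0.3313 0.2909]] [[0.3924 0.2666]]
red [345. 170.] 1428.0 [[0.585  0.0761]] [[0.5997 0.0911]]
yel [317. 275.] 93.0 [[0.438  0.1054]] [[0.4809 0.1154]]
yel [ 87. 281.] 3681.0 [[0.4297 0.4243]] [[0.4741 0.3742]]
yel [278. 189.] 96.5 [[0.5604 0.1585]] [[0.5802 0.1584]]
yel [ 18. 194.] 428.0 [[0.5546 0.4923]] [[0.5755 0.4294]]
yel [232. 163.] 43.5 [[0.5939 0.2165]] [[0.6074 0.2055]]
yel [282. 127.] 133.0 [[0.6371 0.1544]] [[0.6425 0.1551]]
yel [555.  93.] 38.5 [[ 0.6755 -0.1668]] [[ 0.6736 -0.1056]]
yel [ 7. 88.] 431.5 [[0.6819 0.4757]] [[0.6788 0.4159]]
yel [469.  22.] 1239.0 [[ 0.7504 -0.0535]] [[ 0.7344 -0.0136]]
[[264.  15.]
 [140. 157.]
 [268. 270.]
 [392. 156.]]
```

```bash
cat >> h.py <<'E'
DOCK=np.array([.6038,.1730]); YAW=.1317
def packs(pose,im):
    """list of (centre xy, heading, length, width) for packs seen on the bench"""
    b=hsvmask(im,(100,120,25),(130,255,255)); o=hsvmask(im,(4,150,40),(16,255,255))
    b=cv2.morphologyEx(b,cv2.MORPH_CLOSE,np.ones((3,3),np.uint8)); out=[]
    for c in blobs(b,250):
        w=cast(pose,c[:,0],.016).astype(np.float32)*1000
        (cx,cy),(l,wd),a=cv2.minAreaRect(w); a=np.radians(a)
        if wd>l: l,wd,a=wd,l,a+np.pi/2
        if not(65<l<110 and 35<wd<62): continue
        m=np.zeros_like(b); cv2.drawContours(m,[c],-1,255,-1); m=cv2.dilate(m,np.ones((15,15)))&o
        if cv2.countNonZero(m)<20: continue
        v,u=np.nonzero(m); f=cast(pose,[[u.mean(),v.mean()]],.040)[0]*1000
        d=np.array([np.cos(a),np.sin(a)])
        if d@(f-[cx,cy])>0: a+=np.pi; d=-d
        out.append((np.array([cx,cy])/1000+.003*d,np.angle(np.exp(1j*a)),l,wd,f/1000))
    return out
E
cat >> dock.py <<'E'
print(cast(pose,[(293,275)],.039))
n=lambda r,y,z:[*(DOCK+Ro.from_euler("z",YAW).as_matrix()[:2,:2]@[-r,y]),z]
print(proj(pose,[n(205,0,.039)]) if 0 else proj(pose,[n(.205,-.039,.039),n(.205,.039,.039),n(.172,0,.039)]).round())
E
python3 dock.py|tail -5
python3 - <<'E'
from h import *
arm.movep(np.array([.50,-.2,.40]),down(0)); pose,im=grab("wrist")
for x in packs(pose,im): print(*[np.round(k,4) for k in x])
E
```

```text
[392. 156.]]
[[0.43800131 0.13866565]]
[[315. 296.]
 [260. 302.]
 [284. 278.]]
[ 0.4026 -0.2553] -0.0889 84.1117 44.6815 [ 0.376  -0.2525]
[ 0.4506 -0.122 ] -0.4586 84.2296 43.3911 [ 0.4269 -0.1102]
[ 0.5459 -0.2837] 0.8488 83.7817 43.8925 [ 0.5273 -0.3045]
[ 0.646  -0.1946] -0.0562 84.6611 43.701 [ 0.616  -0.1928]
```

Run:
```python
from h import *
arm.movep(np.array([.46,.145,.27]),down(.2)); pose,im=grab("wrist","wsill")
print(pose[2])
np.savez("sillpose",R=pose[1],t=pose[2])
print(proj(pose,[[*(DOCK+.073*np.array([np.cos(YAW+np.pi),np.sin(YAW+np.pi)])),.066]]))
```

```text
[0.53460522 0.15805362 0.34002968]
[[270.68625951 106.10071465]]
```

View pics/wsill.png

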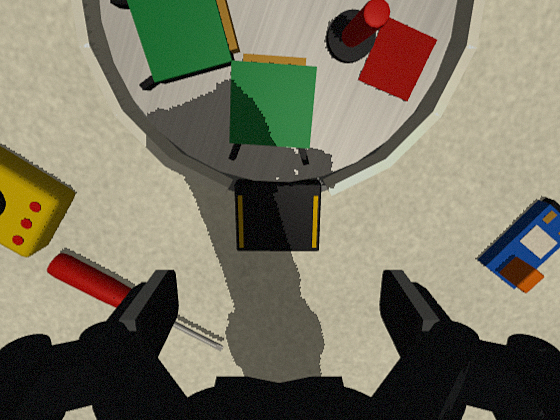

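```bash
cat > sill.py <<'E'
from h import *
z=np.load("sillpose.npz"); pose=(camera_info("wrist"),z["R"],z["t"]); im=cv2.imread("pics/wsill.png")
y=[c for c in blobs(hsvmask(im,(18,120,30),(35,255,255)),40)]
P=[]
for c in y:
    (cx,cy),wh,a=cv2.minAreaRect(c)
    if 180<cy<260 and 220<cx<340: w=cast(pose,c[:,0],.039); P.append(w); vx,vy,_,_=cv2.fitLine((w*1000).astype(np.float32),cv2.DIST_L2,0,.01,.01).ravel(); print((cx,cy),w.mean(0).round(4),"edge dir",np.arctan2(vy,vx)%np.pi)
c=cast(pose,[(237,250),(320,250)],.039); print(c,np.linalg.norm(c[0]-c[1]))
m=np.mean([w.mean(0) for w in P],0); print("strip mid",m,"yaw",np.arctan2(*(DOCK-m)[::-1]),"dist",np.linalg.norm(DOCK-m))
E
python3 sill.py
```

```text
(314.6717224121094, 221.00537109375) [0.4394 0.1052] edge dir 0.19900279
(240.2716064453125, 221.0065155029297) [0.426 0.172] edge dir 0.19230525
[[0.39737036 0.17038718]
 [0.41269807 0.09375586]] 0.07814920508714121
strip mid [0.43269841 0.13858734] yaw 0.19847624630596164 dist 0.17452788923903667
```

```bash
cat >> h.py <<'E'
YAW=.199; DOCK=np.array([.6028,.1730])
def postxy(j,r=.06): a=YAW+np.pi+j; return DOCK+r*np.array([np.cos(a),np.sin(a)])
def turn(j0,j1,zt=.154,zs=.24):
    off=next(o for o in(0,-np.pi) if all(-.8<YAW+j+o<4.3 for j in(j0,j1)))
    arm.move_gripper(.5,40)
    arm.movep(np.array([*postxy(j0),zs]),down(YAW+j0+off)); arm.line_to(np.array([*postxy(j0),zt]),.15)
    arm.move_gripper(0,40); print("post grip",arm.read_opening(),arm.read_finger_force())
    n=max(1,int(np.ceil(abs(j1-j0)/.26))); fm=0
    for j in np.linspace(j0,j1,n+1)[1:]:
        arm.line_to(np.array([*postxy(j),zt]),.1,ori=down(YAW+j+off)); fm=max(fm,np.linalg.norm(arm.read_ft_force()))
    print("turn F",fm,arm.read_ft_force(),"open",arm.read_opening())
    arm.move_gripper(.5); arm.line_to(np.array([*postxy(j1),zs]),.25)
def bayangle(im,pose):
    """phase of the green roofs -> joint angle mod 72deg"""
    from scipy.optimize import least_squares
    m=cv2.morphologyEx(hsvmask(im,(45,90,25),(85,255,255)),cv2.MORPH_OPEN,np.ones((13,13),np.uint8)); P=[]
    for c in blobs(m,600):
        w=cast(pose,cv2.boxPoints(cv2.minAreaRect(c)),.066)
        if np.linalg.norm(w.mean(0)-DOCK)<.1 and min(np.ptp(w,0))>.04: P.append(w.mean(0))
    f=lambda v:np.concatenate([(lambda d:[np.hypot(*d)-.073, .073*(np.angle(np.exp(5j*(np.arctan2(d[1],d[0])-v[2])))/5)])(p-v[:2]) for p in P])
    s=least_squares(f,[*DOCK,YAW+np.pi]); return s.x[:2],s.x[2]-np.pi-YAW,len(P),abs(s.fun).max()
E
python3 - <<'E'
from h import *
z=np.load("sillpose.npz"); pose=(camera_info("wrist"),z["R"],z["t"]); print(cast(pose,(377,13),.122),postxy(1.19))
turn(1.19,1.257)
arm.movep(np.array([.59,.16,.40]),down(0)); pose,im=grab("wrist","w3"); print(bayangle(im,pose),arm.read_time())
E
```

```text
[[0.59292666 0.1133642 ]] [0.5919522  0.11398877]
post grip 0.17134985965947583 39.05120372772217
turn F 4.704016022905605 [1.92920293 0.27868438 4.28115379] open 0.17316008320055296
(array([0.60472394, 0.17262635]), np.float64(0.008368287050037282), 4, np.float64(0.0005269149637493495)) 11.7083
```

```bash
cat >> h.py <<'E'
def u(a): return np.array([np.cos(a),np.sin(a)])
def near(pose,im,c): 
    L=packs(pose,im); return min(L,key=lambda x:np.linalg.norm(x[0]-c)) if L else None
def pick(c,a):
    arm.move_gripper(.55,60)
    f=c-.03*u(a); arm.movep(np.array([*f,.24]),down(a)); pose,im=grab("wrist")
    p=near(pose,im,c); print("close",*[np.round(k,4) for k in p]); c,a=p[0],p[1]
    f=c-.03*u(a); arm.line_to(np.array([*f,.15]),.25,ori=down(a)); arm.line_to(np.array([*f,.0935]),.12)
    arm.move_gripper(0,60); print("grip",arm.read_opening(),arm.read_finger_force(),arm.read_ft_force())
    arm.line_to(np.array([*f,.19]),.2)
def held(tag=None):
    """blue blob ahead of the fingers in tool coordinates (slab-top plane of a correctly held pack)"""
    pose,im=grab("wrist",tag); p=np.array(arm.read_tool_pos()); R=Ro.from_quat(arm.read_eef_rot()).as_matrix()
    cs=blobs(hsvmask(im,(100,120,25),(130,255,255)),800)
    cs=[(cast(pose,c[:,0],p[2]-.0775)-p[:2])@R[:2,:2] for c in cs]
    cs=[w for w in cs if abs(w[:,1].mean())<.03 and -.05<w[:,0].mean()<.1]
    for w in cs: print("held x",w[:,0].min().round(4),w[:,0].max().round(4),"y",w[:,1].min().round(4),w[:,1].max().round(4),"open",round(arm.read_opening(),3))
def P(r,lat=0): return DOCK-r*u(YAW)+lat*u(YAW+np.pi/2)
E
python3 - <<'E'
from h import *
pick(np.array([.4506,-.122]),-.4586)
arm.line_to(np.array([*P(.195),.19]),.25,ori=down(YAW)); held("h1"); print(arm.read_time(),arm.read_joint_positions())
E
```

```text
close [ 0.4502 -0.1218] -0.4558 83.2094 43.6998 [ 0.4272 -0.1105]
grip 0.15317843021208513 59.423078298568726 [-1.11611732 -0.46365341  5.35688623]
held x 0.001 0.0682 y -0.0215 0.0221 open 0.152
16.65 [-0.136865    0.48451411 -0.3164781   2.14990593  0.28420668  0.54767403
 -2.03864757]
```

View pics/h1.png

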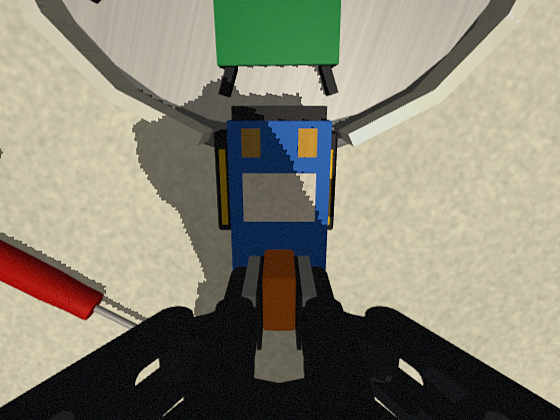

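```bash
cat >> h.py <<'E'
def insert(zt=.1345):
    arm.line_to(np.array([*P(.195),zt]),.15); F0=np.array(arm.read_ft_force())
    r=.195; log=[]
    arm.line_to(np.array([*P(.165),zt]),.1)
    for r in list(np.arange(.160,.124,-.006))+list(np.arange(.122,.107,-.002)):
        arm.line_to(np.array([*P(r),zt]),.06); d=np.array(arm.read_ft_force())-F0
        fx=-(d[:2]@u(YAW)); fy=d[:2]@u(YAW+np.pi/2); ra=(DOCK-np.array(arm.read_tool_pos())[:2])@u(YAW); log.append((round(r,3),round(ra,4),round(fx,1),round(fy,1),round(d[2],1)))
        if fx>12: break
    print(log[-9:],"open",arm.read_opening()); return ra
def release(ra,zt=.1345):
    arm.move_gripper(.35); arm.line_to(np.array([*P(ra),.24]),.2)
E
python3 - <<'E'
from h import *
insert(); print(arm.read_time())
E
```

```text
[(np.float64(0.124), np.float64(0.1234), np.float64(-0.2), np.float64(1.3), np.float64(0.3)), (np.float64(0.122), np.float64(0.1218), np.float64(0.1), np.float64(-0.1), np.float64(-0.5)), (np.float64(0.12), np.float64(0.1198), np.float64(-0.2), np.float64(0.9), np.float64(0.4)), (np.float64(0.118), np.float64(0.1178), np.float64(-0.6), np.float64(0.1), np.float64(-0.6)), (np.float64(0.116), np.float64(0.1161), np.float64(0.4), np.float64(0.7), np.float64(-0.2)), (np.float64(0.114), np.float64(0.1157), np.float64(4.4), np.float64(0.4), np.float64(5.0)), (np.float64(0.112), np.float64(0.1154), np.float64(7.8), np.float64(0.5), np.float64(8.2)), (np.float64(0.11), np.float64(0.1151), np.float64(10.4), np.float64(0.2), np.float64(11.1)), (np.float64(0.108), np.float64(0.1147), np.float64(14.1), np.float64(0.6), np.float64(14.6))] open 0.15133495073383613
21.3667
```

Run:
```python
from h import *
arm.line_to(np.array([*P(.1145),.1345]),.05); arm.pause(.1); release(.1145)
turn(1.257,2.513)
arm.movep(np.array([.57,.16,.40]),down(0)); pose,im=grab("wrist","w4"); print(bayangle(im,pose),arm.read_time())
```

```text
post grip 0.17264372336572306 39.06901001930237
turn F 8.189770284571079 [0.59553786 1.05246757 6.70341117] open 0.17648360000706925
(array([0.60462456, 0.17250007]), np.float64(-0.003347467955704342), 4, np.float64(0.0004529854833068873)) 30.125
```

View pics/w4.png

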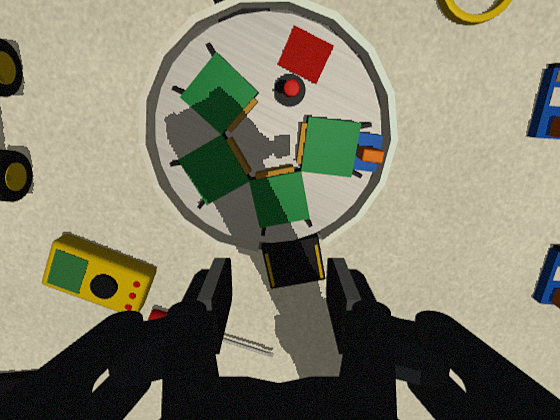

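```bash
cat > cyc.py <<'E'
from h import *
def fetch():
    arm.movep(np.array([.50,-.2,.40]),down(0)); pose,im=grab("wrist"); L=packs(pose,im)
    for x in L: print(*[np.round(k,4) for k in x])
    x=min(L,key=lambda x:np.linalg.norm(x[0])); pick(x[0],x[1])
    arm.line_to(np.array([*P(.195),.19]),.25,ori=down(YAW)); held("h"+str(int(arm.read_time())))
if __name__=="__main__": fetch(); print(arm.read_time())
E
python3 cyc.py
```

```text
[ 0.4026 -0.2554] -0.0924 84.175 44.745 [ 0.3774 -0.2521]
[ 0.5459 -0.2837] 0.8488 83.917 43.9073 [ 0.5269 -0.3051]
[ 0.6461 -0.1946] -0.0579 84.5993 43.6036 [ 0.6159 -0.1928]
close [ 0.4022 -0.256 ] -0.0898 83.4737 43.5081 [ 0.3767 -0.2536]
grip 0.15214236255003488 59.622570276260376 [-0.51804146  1.08899744  6.49728095]
held x 0.001 0.0682 y -0.0216 0.0222 open 0.151
36.5917
```

Held is identical to the first; insert, index, verify.

```bash
sed -i 's/if fx>12: break/if fx>9: break/' h.py
cat >> cyc.py <<'E'
def load(): 
    insert(); arm.line_to(np.array([*P(.1145),.1345]),.05); arm.pause(.1); release(.1145)
def check(tag):
    arm.movep(np.array([.57,.16,.40]),down(0)); pose,im=grab("wrist",tag); print(bayangle(im,pose),arm.read_time())
E
python3 - <<'E'
from cyc import *
load(); turn(2.513,3.770); check("w5"); fetch(); print(arm.read_time())
E
```

```text
[(np.float64(0.13), np.float64(0.1295), np.float64(0.1), np.float64(-1.2), np.float64(0.1)), (np.float64(0.124), np.float64(0.1235), np.float64(-0.1), np.float64(-0.2), np.float64(0.2)), (np.float64(0.122), np.float64(0.1219), np.float64(-1.1), np.float64(-1.5), np.float64(0.1)), (np.float64(0.12), np.float64(0.1199), np.float64(-0.6), np.float64(0.3), np.float64(0.4)), (np.float64(0.118), np.float64(0.1178), np.float64(-0.5), np.float64(-1.1), np.float64(-0.4)), (np.float64(0.116), np.float64(0.116), np.float64(0.0), np.float64(-0.8), np.float64(-0.8)), (np.float64(0.114), np.float64(0.1156), np.float64(5.3), np.float64(-1.5), np.float64(3.3)), (np.float64(0.112), np.float64(0.1152), np.float64(7.9), np.float64(0.2), np.float64(7.0)), (np.float64(0.11), np.float64(0.1149), np.float64(10.8), np.float64(-0.3), np.float64(9.4))] open 0.1470542180150015
post grip 0.17850887622837552 39.4087153673172
turn F 9.031919899051795 [ 0.23347514 -2.12235049  6.677022  ] open 0.1743229449937998
(array([0.60454829, 0.17277879]), np.float64(-0.001738661270455022), 4, np.float64(0.0004492790412076117)) 50.9083
[ 0.5456 -0.2837] 0.839 83.6161 43.6933 [ 0.527 -0.305]
close [ 0.5458 -0.2842] 0.8474 83.2623 43.457 [ 0.5282 -0.3043]
grip 0.15251117685142135 60.23567318916321 [0.42794536 0.45206832 5.26468336]
held x 0.0012 0.0692 y -0.0217 0.0222 open 0.152
57.7
```

View pics/w5.png

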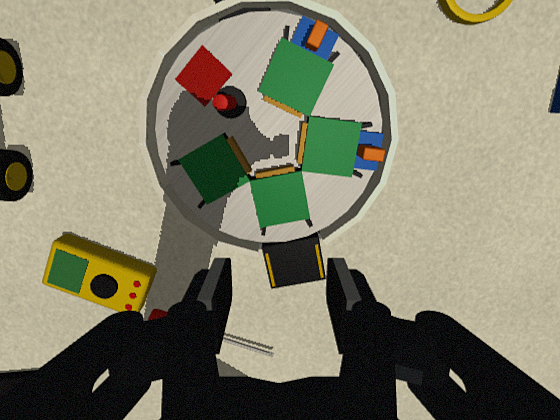

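Run:
```python
from cyc import *
load(); turn(3.770,5.027); check("w6")
arm.movep(np.array([.50,-.2,.40]),down(0)); grab("wrist","ov"); p,im=grab("top","top2"); 
print([[np.round(k,4) for k in x] for x in packs(p,im)])
```

```text
[(np.float64(0.136), np.float64(0.1356), np.float64(-0.2), np.float64(-0.5), np.float64(-0.9)), (np.float64(0.13), np.float64(0.1295), np.float64(-0.2), np.float64(0.2), np.float64(-1.5)), (np.float64(0.124), np.float64(0.1234), np.float64(1.4), np.float64(-0.5), np.float64(-1.3)), (np.float64(0.122), np.float64(0.1219), np.float64(0.1), np.float64(-0.8), np.float64(-0.6)), (np.float64(0.12), np.float64(0.1198), np.float64(0.3), np.float64(0.1), np.float64(-0.8)), (np.float64(0.118), np.float64(0.1178), np.float64(-0.5), np.float64(0.6), np.float64(-1.1)), (np.float64(0.116), np.float64(0.1168), np.float64(3.4), np.float64(0.5), np.float64(1.5)), (np.float64(0.114), np.float64(0.1164), np.float64(6.8), np.float64(0.3), np.float64(5.3)), (np.float64(0.112), np.float64(0.1161), np.float64(10.6), np.float64(0.2), np.float64(9.0))] open 0.14918638246568047
post grip 0.17659280444338626 39.10094618797302
turn F 15.37890781827498 [-0.860146   -2.87256952 10.25902127] open 0.1752368203798575
(array([0.60469406, 0.17275526]), np.float64(0.015933265698014065), 4, np.float64(0.0003513872314750144)) 69.775
[]
```

View pics/ov.png

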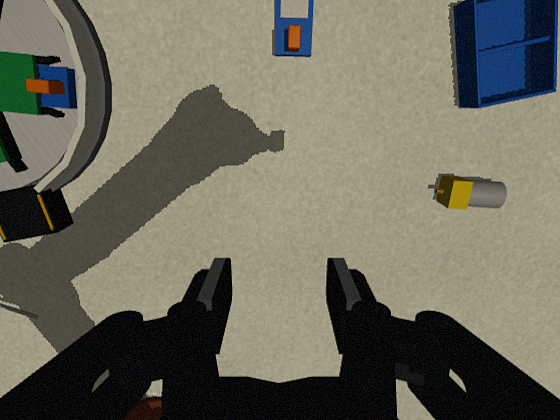

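View pics/w6.png

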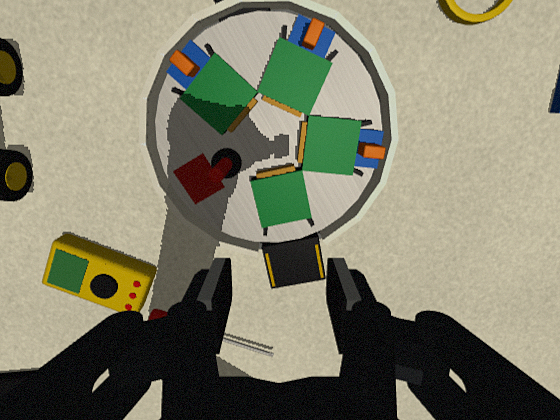

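Run:
```python
from cyc import *
arm.movep(np.array([.60,-.22,.38]),down(0)); pose,im=grab("wrist"); L=packs(pose,im)
for x in L: print(*[np.round(k,4) for k in x])
x=L[0]; pick(x[0],x[1])
arm.line_to(np.array([*P(.195),.19]),.25,ori=down(YAW)); held("h9"); print(arm.read_time())
```

```text
[ 0.6774 -0.2155] -0.0164 83.4386 43.2187 [ 0.6475 -0.2147]
close [ 0.678  -0.2155] -0.0124 83.2685 43.7648 [ 0.6498 -0.2149]
grip 0.15214837838669187 60.36435127258301 [-1.05705012  0.42922413  3.44384122]
held x 0.0012 0.068 y -0.0217 0.0222 open 0.148
76.775
```

Run:
```python
from cyc import *
load(); print(arm.read_time()); check("w7")
```

```text
[(np.float64(0.136), np.float64(0.1355), np.float64(0.1), np.float64(0.8), np.float64(0.4)), (np.float64(0.13), np.float64(0.1295), np.float64(-1.1), np.float64(2.0), np.float64(0.9)), (np.float64(0.124), np.float64(0.1234), np.float64(0.3), np.float64(2.1), np.float64(1.4)), (np.float64(0.122), np.float64(0.1218), np.float64(0.0), np.float64(0.6), np.float64(1.2)), (np.float64(0.12), np.float64(0.1198), np.float64(-0.5), np.float64(0.9), np.float64(0.2)), (np.float64(0.118), np.float64(0.1178), np.float64(0.1), np.float64(0.9), np.float64(0.3)), (np.float64(0.116), np.float64(0.1158), np.float64(0.4), np.float64(0.8), np.float64(-0.0)), (np.float64(0.114), np.float64(0.1153), np.float64(4.5), np.float64(2.2), np.float64(6.0)), (np.float64(0.112), np.float64(0.115), np.float64(9.1), np.float64(1.2), np.float64(8.7))] open 0.15030472223865338
82.325
(array([0.60464082, 0.17273589]), np.float64(0.006295617539203324), 4, np.float64(0.0003520937774849908)) 83.125
```

View pics/w7.png

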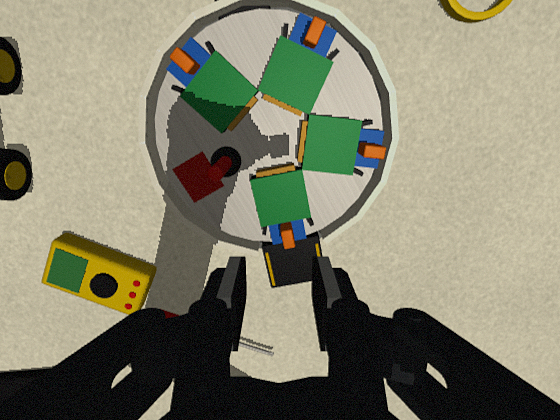

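Run:
```python
from cyc import *
turn(5.027,2.513); turn(2.513,0.); check("w8")
```

```text
post grip 0.17678334058229175 38.97412419319153
turn F 15.774315501809374 [-0.07839156  1.08794576  4.46283616] open 0.1705308869577472
post grip 0.17465626726542216 39.10750329494476
turn F 8.428914344749526 [ 5.45121828 -0.15304543  4.00838306] open 0.17686993866152365
(array([0.60456013, 0.17248085]), np.float64(0.02186422657251602), 4, np.float64(0.0003551484944461364)) 100.1
```

View pics/w8.png

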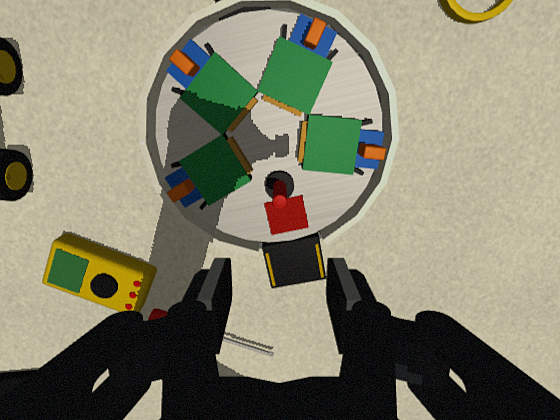

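Run:
```python
from h import *
pose,im=grab("wrist")
for c in blobs(hsvmask(im,(4,150,40),(16,255,255)),60):
    w=cast(pose,cv2.minAreaRect(c)[0],.086)[0]; d=w-[.6040,.1727]
    if np.hypot(*d)<.15: print(w.round(4),np.hypot(*d).round(4),np.degrees(np.arctan2(d[1],d[0])-YAW-np.pi)%72)
```

```text
[0.549  0.2711] 0.1127 71.8038186236067
[0.5929 0.0582] 0.115 1.070415037943917
[0.6829 0.257 ] 0.1154 71.49462667949504
[0.7102 0.1248] 0.1165 0.3220578981359097
```

```bash
python3 -c "
from h import *
print(ticket.finish_job())"
```

```text
the job is handed in; nothing more can be done
None
```

All four packs are in their own bays, each pushed until it met the stop, and the carousel is in its charging position (about 0.02 rad off by the camera); I handed the job in at about 100 s, and no verdict came back.

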